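# Load, lock and log the platform shaker

## Task

Lay every culture flask flat in a yellow-outlined bay of the shaker, one per bay, cap over the orange mark. Then, with the red cam lever still open, turn the star nut clockwise until the lever meets firm resistance, and close the lever fully. Finally pick up the scanner, aim its window at the shaker's barcode label from about 8 cm, hold it steady for two seconds and lay it back on its blue mat; leave the other bench things alone.

Things in the scene. Friction and masses are not known exactly. Their poses are not given: they have to be found in the camera images.
- shaker: platform shaker, fixed on the bench; deck flat, x -100 to 100, y -220 to 150 mm, top 65 mm above the bench. Origin: on the bench under it; x to its back, z up. At its front (-x) a blue clamp block juts out (x -185 to -90, y 55 to 135 mm, top 105 mm high). The clamp's skewer runs along y at x -150 mm, 75 mm high: star nut on the block's -y side, cam lever on its +y side
- bay0 (a point): centre of the first bay, on the deck top (shaker frame x 25, y -147 mm). Each bay is a yellow outline 106 (x) x 60 (y) mm with an orange mark at its +x end; a flask's origin goes over this point, its x along the shaker's x
- bay1 (a point): the same for the middle bay (x 25, y -35 mm)
- bay2 (a point): the same for the third bay (x 25, y 77 mm)
- label (a point): centre of the white barcode label, 36 x 56 mm, lying flat on the deck's front strip, facing up (shaker frame x -65, y -160 mm, 66 mm above the bench)
- nut_hub (a point): centre of the star nut, on the skewer axis 75 mm above the bench, 55 mm clear of the clamp block's face. Four round spokes, 12 mm thick, 90 degrees apart, reach 54 mm from the axis and turn in the plane across the skewer (the shaker's xz plane); hub 26 mm across, 24 mm long
- nut (a joint): turn of the star nut (rad), 0 loose to 5.7 at its hard stop; starts 0.2 to 1.5; grows clockwise seen from its outer end: upper spokes move to the shaker's +x. At value v the orange spoke leans v from straight up towards +x. 0.36 N m; stays as left. From 4.4 on the lever meets firm resistance. Push upper spokes across with closed fingers along their arc (a level push jams a spoke leaning far back)
- lever_pivot (a point): the cam lever's pivot (vertical axis), 75 mm above the bench
- lever_tip (a point): outer end of the red lever handle, 113 mm from the pivot, at its mid height. The handle is a bar 14 mm wide and 22 mm high (64 to 86 mm above the bench)
- lever (a joint): level swing of the cam lever (rad): 0 open, pointing along the shaker's +y, away from the clamp; turns towards the shaker's +x; 1.65 fully closed, along the shaker's side. Swings freely with a loose nut; with the nut right it needs up to 0.5 to 0.8 N m (6 to 9 N near its end), most at about 0.8, passes dead centre at 1.45 and then holds itself shut
- pack (a joint): compression of the brass spring pack under the cam (m): 0 = no grip; over 0.003 with the lever closed = properly clamped
- scanner: hand scanner lying on its mat: grey handle bar 34 mm wide, 34 mm high, from x -75 to 40 mm, and black head 46 mm wide, 38 mm high, from x 38 to 75 mm. 0.22 kg, balance point near x = 5 mm. Origin: underside, mid length; x points to the head, z up
- window: the scanner's red window in the head's lower front edge (73 mm ahead of the scanner's origin, 9 mm above its underside), fixed to the scanner. Its z axis is the line of sight: with the scanner held level it looks ahead and 45 degrees down
- scan_mat: blue mat, 175 (x) x 80 (y) mm, 4 mm thick, fixed on the bench; origin under its centre
- flask0: culture flask, lying flat: clear-grey body 60 mm long (x -46 to 14 mm), 44 mm wide, 32 mm high, then a neck and an orange cap (28 mm across, x 26 to 48 mm); 90 g. Origin: underside, mid length; x points to the cap, z up. May be absent
- flask1: culture flask, lying flat: clear-grey body 60 mm long (x -46 to 14 mm), 44 mm wide, 32 mm high, then a neck and an orange cap (28 mm across, x 26 to 48 mm); 90 g. Origin: underside, mid length; x points to the cap, z up. May be absent
- flask2: culture flask, lying flat: clear-grey body 60 mm long (x -46 to 14 mm), 44 mm wide, 32 mm high, then a neck and an orange cap (28 mm across, x 26 to 48 mm); 90 g. Origin: underside, mid length; x points to the cap, z up. May be absent
- flask0_cap (a point): end of flask0's cap, 48 mm ahead of its origin, 16 mm above its underside
- flask1_cap (a point): end of flask1's cap, 48 mm ahead of its origin, 16 mm above its underside
- flask2_cap (a point): end of flask2's cap, 48 mm ahead of its origin, 16 mm above its underside
- tip_box: bystander: box of yellow pipette tips, 85 x 120 x 68 mm; leave alone
- beaker: bystander: open beaker, 72 mm across, 80 mm tall; leave alone
- timer: bystander: white bench timer, 60 x 65 x 22 mm; leave alone

How it is judged:
By the outcome, as a careful person would: the job done as asked, in the order asked, and still so for the second after the job is handed in, with the robot touching nothing.
Of flask0, flask1, flask2 only 2 to 3 are there at a start; the rules pass over those that are not, and their reading is None.
At some moment in a run one of flask0, flask1, flask2, scanner may be knocked a few centimetres aside while the robot is not near it.
It also fails if it takes over 210 s, if anything falls off the work surface, if the arm or the gripper's body presses on something with over 40 N, if the wrist force passes 120 N, or if a joint passes its speed limit or range.

## Robot

A 6-joint arm with a two-finger parallel gripper is mounted at the origin on the work surface. World frame = base frame: x ahead of the robot, y to its left, z up, the work surface at z = 0. Lengths are in m, angles in degrees, forces in N, time in s.
With the tool pointing down it reaches from about 0.3 to 0.75 m from the base axis. Payload 8.5 kg.
Tool frame: the origin (TCP) lies on the centre line of the jaws, within the pads' length; the fingertips stand 14 mm ahead of it and the grasp point (between the pads) lies 5 mm behind it; z points along the fingers, x is the direction in which the jaws open and shut, and the axes are right-handed (so a half turn about z gives the same grasp; the last joint's range is limited). The gripper opens to 85 mm and grips with 20 to 120 N. Pads are 22 mm wide; open, the fingers measure 114 mm over their backs; the gripper's body (76 mm by 85 mm) begins 54 mm behind the grasp point. The pads swing forward as they close: fully open they stand 13 mm farther back than shut.
Start: joints at [60.315, 21.807, 74.336, -0, 83.858, -12.336], TCP at [0.164, 0.525, 0.245] pointing down, gripper open.
Joint ranges: [-178.18, 178.18], [-50.72, 133.34], [12.68, 142.11], [-81.47, 261.47], [9.98, 163.14], [-165.26, 165.26]. Speed limits (degrees/s): [136.94, 136.94, 180, 180, 180, 180].

## Interface

Orientations are given as a 3x3 rotation matrix whose columns are the frame's x, y, z axes.
In Python, from rig import * gives the robot as it stands.
- The arm moves only by the shell command python3 -m crank 'ROWS' [FORCE]. ROWS is JSON, one flat list of numbers, 7 for each row, row after row: the turn, a rotation vector about the world's x, y, z in rad, then the shift along the world's x, y, z in m, then the opening in per cent of the stroke, from 0 (shut) to 100 (fully open). A call has 1 to 20 rows; each row shifts and turns the commanded pose from where the row before left it; what a row does not reach is not made up. A row lasts 1/10 s, in which the tool goes at most 50 mm and 8.59 degrees, less where a joint would pass 70% of its speed; a pose out of reach is approached as far as the arm can. A call is refused whole if a number of a shift passes 0.05 or a number of a turn 0.15, either way. A call with a gripper value outside its range is refused whole. The fingers move at their own pace and stop on an object; FORCE is the grip in N (left out, the last holds). Time passes only in rows, so rows that do not move let the fingers close. It gives the time, the measured TCP pose, the force and the opening at its end, in the units of the state.
- observe(): the state, without advancing time (a new reading comes with each control period).
- get_image(name): name is "scene" or "side" or "wrist"; returns a dict with "frame" (420x560x3 uint8, red, green, blue), "fov_y" (degrees; the focal length in pixels is half the picture's height over the tangent of half this angle, whatever the lens; pixels are square), "cx", "cy" (the principal point, pixels), "world_to_cam" (4x4, takes a point from world to camera coordinates). Camera axes: x right, y up, looking along -z (the intrinsics and any distortion apply to the point x, -y, -z); pixel columns grow to the right and rows downward; lengths in m; the calibration is good to about 2 mm. The wrist camera is an equidistant fisheye: a pixel r from the principal point sees the ray r / f radians off the axis. A picture is of the moment at which its call begins. There is no depth.
- close_job(): hands the job in, once; it reports no verdict.
The state is a dict: "time_s": time; "q": joint angles; "qvel": joint speeds; "joint_efforts": joint torques, N m; "position": TCP position; "tool_rot": TCP orientation; "ft_force": force on the tool from outside, world axes, zero at the start; "wrist_torque": the same for the moment, N m; "grip_width": finger opening in m.
Only numpy, scipy, OpenCV 4.12 (cv2) and the standard library are available. Lean on these libraries where they do the work, as an engineer would, in place of code of your own. Each camera call takes 0.05 s, during which the arm holds its last target. There are 200 camera calls.

## Working session

There is one attempt and no reset: what is moved stays moved. The work goes in short steps, Python scripts to look and compute and a shell command to move; the robot and the scene stay as the last step left them, time stands still between calls to the robot, and variables do not carry over. Pictures are saved under pics/ and viewed, about 12 in all and at most 16, crops included, and the job is handed in when it is done.

```bash
mkdir -p pics; ls
python3 - <<'E'
from rig import *
import cv2
o=observe(); print({k:(v if k in('time_s','position','ft_force','grip_width','q') else 0) for k,v in o.items()})
for n in('scene','side'):
    d=get_image(n); cv2.imwrite(f'pics/{n}0.png',cv2.cvtColor(d['frame'],cv2.COLOR_RGB2BGR)); print(n,d['fov_y'],d['cx'],d['cy'],d['world_to_cam'], [k for k in d])
E
```

```text
pics
{'time_s': 0.0, 'q': array([ 6.03157000e+01,  2.18420059e+01,  7.43857117e+01, -4.99618745e-04,
        8.38583065e+01, -1.23361772e+01]), 'qvel': 0, 'joint_efforts': 0, 'position': array([0.16386405, 0.52473098, 0.24469661]), 'tool_rot': 0, 'ft_force': array([-0.39831466,  0.10003335,  0.44953821]), 'wrist_torque': 0, 'grip_width': 0.08531161468285285}
scene 45.85994856593159 270.6244975435734 212.8574070788042 [[ 0.52564515  0.85057519  0.01479925 -0.24979148]
 [-0.60370949  0.36071563  0.71092833  0.27486473]
 [ 0.59935968 -0.38263047  0.70310874 -1.59246923]
 [ 0.          0.          0.          1.        ]] ['frame', 'fov_y', 'cx', 'cy', 'world_to_cam']
side 52.4354983370965 269.3937869922163 208.60117304322313 [[-0.93543573 -0.35347945 -0.00350405  0.46632869]
 [ 0.26834121 -0.71651183  0.64389735 -0.21114537]
 [-0.23011517  0.6013843   0.76510387 -0.92885601]
 [ 0.          0.          0.          1.        ]] ['frame', 'fov_y', 'cx', 'cy', 'world_to_cam']
```

View pics/scene0.png

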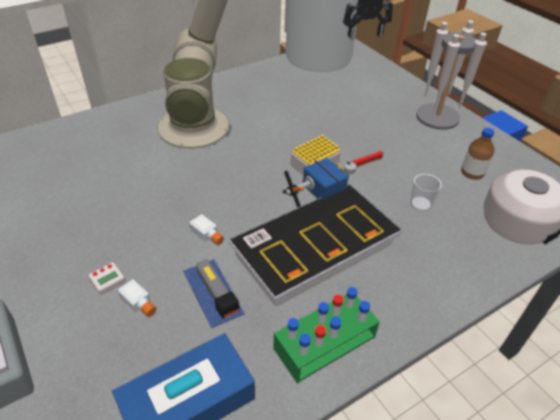

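View pics/side0.png

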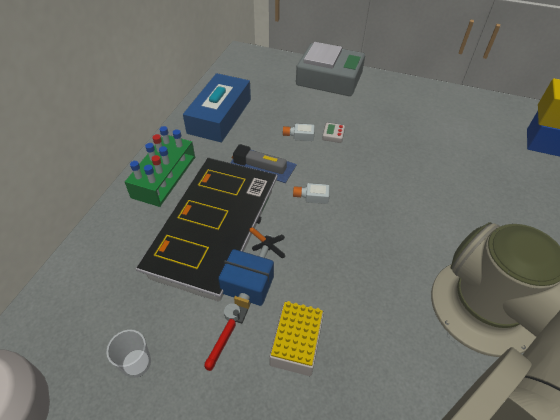

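The scene shows two flasks, at (205,228) with cap (218,238) and at (135,295) with cap (149,309), and the scanner at (215,288) with its head towards (230,305). The shaker has three empty bays, the star nut is near (292,188), and the open lever tip is near (382,154). In the side view the flasks are at (315,192) and (302,131), the nut hub is near (268,243), and the lever tip is near (210,363).

```bash
cat > h.py <<'E'
from rig import *
import numpy as np, cv2
def cam(n,save=None):
    d=get_image(n)
    if save: cv2.imwrite('pics/'+save,cv2.cvtColor(d['frame'],cv2.COLOR_RGB2BGR))
    d['f']=d['frame'].shape[0]/2/np.tan(np.radians(d['fov_y']/2)); d['n']=n
    d['hsv']=cv2.cvtColor(d['frame'],cv2.COLOR_RGB2HSV); return d
def ray(d,p):
    u=np.array([p[0]-d['cx'],p[1]-d['cy']],float)/d['f']
    if d['n']=='wrist':
        r=np.hypot(*u)+1e-12; v=np.array([u[0]/r*np.sin(r),-u[1]/r*np.sin(r),-np.cos(r)])
    else: v=np.array([u[0],-u[1],-1.])
    T=np.array(d['world_to_cam']); R=T[:3,:3]
    return -R.T@T[:3,3], R.T@v/np.linalg.norm(v)
def onz(d,p,z):
    c,v=ray(d,p); return c+v*(z-c[2])/v[2]
def tri(*dp):
    A=np.zeros((3,3));b=np.zeros(3)
    for d,p in dp:
        c,v=ray(d,p);M=np.eye(3)-np.outer(v,v);A+=M;b+=M@c
    return np.linalg.solve(A,b)
def proj(d,X):
    T=np.array(d['world_to_cam']);c=T[:3,:3]@X+T[:3,3]
    if d['n']=='wrist':
        th=np.arccos(-c[2]/np.linalg.norm(c));s=d['f']*th/np.hypot(c[0],c[1]);return np.array([d['cx']+s*c[0],d['cy']-s*c[1]])
    return np.array([d['cx']-d['f']*c[0]/c[2],d['cy']+d['f']*c[1]/c[2]])
def blobs(d,lo,hi,amin=15,roi=None,close=0):
    m=cv2.inRange(d['hsv'],np.array(lo),np.array(hi))
    if close: m=cv2.morphologyEx(m,cv2.MORPH_CLOSE,np.ones((close,close)))
    if roi: k=np.zeros_like(m);k[roi[1]:roi[3],roi[0]:roi[2]]=1;m*=k
    n,l,s,c=cv2.connectedComponentsWithStats(m)
    return sorted([(int(s[i,4]),c[i].round(1).tolist(),s[i,:4].tolist()) for i in range(1,n) if s[i,4]>=amin],reverse=True)
E
python3 - <<'E'
from h import *
for n in('scene','side'):
    d=cam(n); print(n)
    for k,lo,hi in(('orange',(4,150,120),(17,255,255)),('yellow',(20,120,120),(35,255,255)),('white',(0,0,185),(180,40,255)),('red',(0,150,90),(3,255,255)),('blue',(105,110,50),(125,255,255))):
        for b in blobs(d,lo,hi,12)[:12]: print(k,b, onz(d,b[1],.066 if k=='yellow' else .016)[:2].round(3))
E
```

```text
scene
orange (120, [148.2, 308.8], [142, 303, 13, 13]) [ 0.59  -0.385]
orange (82, [217.0, 238.1], [212, 233, 11, 11]) [ 0.482 -0.161]
orange (71, [293.8, 272.8], [287, 269, 15, 9]) [ 0.671 -0.058]
orange (66, [333.8, 252.3], [328, 248, 13, 9]) [0.669 0.06 ]
orange (56, [370.7, 233.2], [365, 230, 13, 8]) [0.666 0.178]
orange (29, [320.2, 328.4], [315, 325, 11, 11]) [ 0.824 -0.093]
orange (19, [297.8, 188.3], [294, 187, 9, 3]) [0.431 0.115]
yellow (728, [315.7, 149.6], [293, 135, 46, 29]) [0.365 0.217]
yellow (301, [283.3, 261.1], [260, 241, 48, 42]) [ 0.663 -0.084]
yellow (231, [321.7, 242.0], [300, 222, 47, 39]) [0.66  0.025]
yellow (218, [359.7, 223.4], [337, 206, 46, 36]) [0.659 0.14 ]
yellow (74, [209.1, 272.8], [204, 267, 11, 13]) [ 0.607 -0.241]
white (15182, [476.0, 376.6], [330, 285, 230, 135]) [1.073 0.107]
white (2310, [65.0, 77.3], [39, 41, 52, 75]) [-0.487 -0.268]
white (1990, [532.8, 196.7], [504, 170, 56, 52]) [0.789 0.649]
white (1185, [182.4, 386.6], [148, 359, 71, 55]) [ 0.792 -0.395]
white (466, [133.6, 292.5], [118, 280, 30, 26]) [ 0.533 -0.396]
white (317, [203.5,
[... 2486 characters left out ...]
135, 7, 8]) [ 0.94  -0.219]
blue (2174, [213.3, 109.6], [183, 74, 66, 68]) [ 0.841 -0.404]
blue (1961, [246.0, 276.1], [218, 249, 55, 56]) [0.509 0.122]
blue (929, [542.9, 138.1], [527, 112, 33, 44]) [-0.131 -0.62 ]
blue (70, [134.3, 165.2], [130, 161, 9, 10]) [ 0.939 -0.098]
blue (68, [148.2, 169.3], [144, 165, 9, 10]) [ 0.894 -0.097]
blue (65, [149.4, 147.0], [145, 143, 9, 9]) [ 0.939 -0.179]
blue (64, [162.8, 150.8], [159, 146, 9, 10]) [ 0.894 -0.178]
blue (58, [176.4, 133.7], [173, 130, 8, 9]) [ 0.894 -0.259]
blue (58, [163.3, 130.2], [159, 126, 9, 9]) [ 0.939 -0.259]
blue (23, [252.0, 166.9], [245, 165, 16, 5]) [ 0.628 -0.207]
blue (21, [282.0, 178.6], [277, 176, 11, 6]) [ 0.535 -0.193]
```

```bash
cat >> h.py <<'E'
def bays(d,roi=None):
    m=cv2.inRange(d['hsv'],np.array((20,90,90)),np.array((36,255,255)))
    m|=cv2.inRange(d['hsv'],np.array((4,140,110)),np.array((20,255,255)))
    if roi: k=np.zeros_like(m);k[roi[1]:roi[3],roi[0]:roi[2]]=1;m*=k
    cs,_=cv2.findContours(cv2.morphologyEx(m,cv2.MORPH_CLOSE,np.ones((3,3))),cv2.RETR_EXTERNAL,cv2.CHAIN_APPROX_NONE)
    out=[]
    for c in cs:
        P=np.array([onz(d,p[0],.0655)[:2] for p in c])
        (cx,cy),(w,h),a=cv2.minAreaRect((P*1000).astype(np.float32))
        if 95<max(w,h)<118 and 50<min(w,h)<70:
            if w<h: a+=90
            out.append(((round(cx,1),round(cy,1)),(round(w,1),round(h,1)),round((a+90)%180-90,1)))
    return sorted(out,key=lambda t:t[0][1])
def fit(S,W):
    S=np.array(S,float);W=np.array(W,float);s=S-S.mean(0);w=W-W.mean(0)
    a=np.arctan2((s[:,0]*w[:,1]-s[:,1]*w[:,0]).sum(),(s*w).sum());R=np.array([[np.cos(a),-np.sin(a)],[np.sin(a),np.cos(a)]])
    t=W.mean(0)-R@S.mean(0); return a,t,(W-(S@R.T+t)).round(1).tolist()
E
python3 - <<'E'
from h import *
o=observe();print(o['tool_rot'].round(3).tolist())
for n in('scene','side'):
    d=cam(n); b=bays(d); print(n,b)
    if len(b)==3: print(fit([(25,-147),(25,-35),(25,77)],[x[0] for x in b]))
w=cam('wrist','w0.png')
print('wristcam',(-np.array(w['world_to_cam'])[:3,:3].T@np.array(w['world_to_cam'])[:3,3]).round(3))
E
```

```text
[[0.298, 0.955, -0.0], [0.955, -0.298, -0.001], [-0.001, -0.0, -1.0]]
scene [((660.1, -82.6), (112.2, 65.9), 1.3), ((657.4, 28.7), (112.6, 64.7), 1.4), ((654.8, 141.8), (112.8, 66.9), 1.5)]
(np.float64(0.023614148041875654), array([631.61388499,  63.69994313]), [[0.0, 0.1], [-0.0, -0.6], [0.0, 0.5]])
side [((660.5, -84.3), (107.4, 60.9), 1.4), ((657.7, 28.0), (107.4, 60.9), 1.3), ((655.0, 139.9), (107.3, 61.0), 1.4)]
(np.float64(0.024526748854524133), array([631.88250233,  62.24303262]), [[0.0, -0.2], [-0.0, 0.1], [0.0, 0.1]])
wristcam [0.094 0.546 0.373]
```

```bash
python3 -m crank '[0,0,0.0151,0.0144,-0.0385,0,100, 0,0,0.0151,0.0144,-0.0385,0,100, 0,0,0.0151,0.0144,-0.0385,0,100, 0,0,0.0151,0.0144,-0.0385,0,100, 0,0,0.0151,0.0144,-0.0385,0,100, 0,0,0.0151,0.0144,-0.0385,0,100, 0,0,0.0151,0.0144,-0.0385,0,100, 0,0,0.0151,0.0144,-0.0385,0,100, 0,0,0.0151,0.0144,-0.0385,0,100, 0,0,0.0151,0.0144,-0.0385,0,100, 0,0,0.0151,0.0144,-0.0385,0,100, 0,0,0.0151,0.0144,-0.0385,0,100, 0,0,0.0151,0.0144,-0.0385,0,100, 0,0,0.0151,0.0144,-0.0385,0,100, 0,0,0.0151,0.0144,-0.0385,0,100, 0,0,0.0151,0.0144,-0.0385,0,100, 0,0,0.0151,0.0144,-0.0385,0,100, 0,0,0.0151,0.0144,-0.0385,0,100, 0,0,0.0151,0.0144,-0.0385,0,100, 0,0,0.0151,0.0144,-0.0385,0,100]'
python3 -m crank '[0,0,0,0,0,0,100, 0,0,0,0,0,0,100]'
python3 - <<'E'
from h import *
o=observe();print(o['time_s'],o['position'].round(4),o['tool_rot'].round(3).tolist(),o['q'].round(1))
w=cam('wrist','w1.png');np.save('w1.npy',w)
for k,lo,hi,z in(('orange',(4,150,110),(17,255,255),.016),('white',(0,0,165),(180,50,255),.032),('blue',(105,110,40),(125,255,255),.004),('yellow',(20,120,120),(35,255,255),.038)):
    for b in blobs(w,lo,hi,40)[:7]: print(k,b,onz(w,b[1],z)[:2].round(4))
E
```

```text
time_s: 2.35
position: [0.4523, -0.2468, 0.2453]
tool_rot: [[0.001, 1.0, 0.0], [1.0, -0.001, 0.0], [0.0, 0.0, -1.0]]
ft_force: [0.1, 0.5, 0.4]
grip_width: 0.0854
time_s: 2.55
position: [0.4519, -0.2454, 0.2448]
tool_rot: [[0.002, 1.0, -0.001], [1.0, -0.002, 0.001], [0.001, -0.001, -1.0]]
ft_force: [0.2, 0.6, -1.1]
grip_width: 0.086
2.55 [ 0.4519 -0.2454  0.2448] [[0.002, 1.0, -0.001], [1.0, -0.002, 0.001], [0.001, -0.001, -1.0]] [ -41.7   18.3   79.9    0.    81.9 -131.6]
orange (336, [357.6, 211.3], [347, 200, 22, 21]) [ 0.4851 -0.1615]
orange (238, [542.0, 246.2], [535, 229, 14, 35]) [0.5419 0.1485]
orange (67, [527.4, 346.7], [521, 343, 14, 8]) [0.7474 0.2016]
white (2225, [349.4, 168.5], [325, 137, 48, 67]) [ 0.4324 -0.1769]
white (1388, [129.7, 188.8], [103, 163, 53, 53]) [ 0.4523 -0.4262]
white (1224, [157.6, 254.3], [137, 232, 42, 49]) [ 0.534  -0.4004]
white (233, [469.2, 262.2], [399, 254, 140, 16]) [ 0.5503 -0.0049]
white (177, [427.1, 286.2], [416, 279, 19, 22]) [ 0.5814 -0.063 ]
white (113, [364.5, 292.2], [359, 269, 19, 65]) [ 0.5848 -0.148 ]
white (70, [553.3, 221.8], [547, 219, 13, 6]) [0.4971 0.1445]
blue (3266, [284.0, 285.4], [257, 237, 69, 111]) [ 0.5885 -0.2476]
blue (1347, [131.3, 394.1], [112, 367, 43, 53]) [ 0.8372 -0.5286]
blue (419, [552.4, 244.2], [544, 228, 16, 37]) [0.5454 0.188 ]
blue (107, [554.1, 195.3], [549, 189, 11, 16]) [0.464  0.1657]
yellow (287, [294.2, 297.0], [289, 283, 11, 29]) [ 0.5854 -0.2353]
yellow (210, [537.8, 318.5], [517, 294, 42, 59]) [0.6641 0.1708]
yellow (70, [497.8, 309.2], [485, 305, 22, 16]) [0.6295 0.0667]
```

View pics/w1.png

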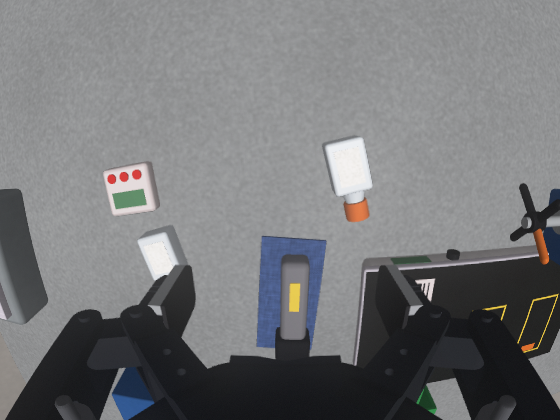

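```bash
cat >> h.py <<'E'
def rect(d,lo,hi,z,roi,k=3):
    m=cv2.inRange(d['hsv'],np.array(lo),np.array(hi));q=np.zeros_like(m);q[roi[1]:roi[3],roi[0]:roi[2]]=1;m*=q
    m=cv2.morphologyEx(m,cv2.MORPH_OPEN,np.ones((k,k)))
    c=max(cv2.findContours(m,cv2.RETR_EXTERNAL,cv2.CHAIN_APPROX_NONE)[0],key=cv2.contourArea)
    P=np.array([onz(d,p[0],z)[:2] for p in c]);(cx,cy),(w,h),a=cv2.minAreaRect((P*1000).astype(np.float32))
    if w<h: w,h,a=h,w,a+90
    return np.round((cx,cy,w,h,(a+90)%180-90),1)
E
python3 - <<'E'
from h import *
w=np.load('w1.npy',allow_pickle=True).item()
for t in(150,185,205,225): 
    for nm,r in(('A',(320,130,375,196)),('B',(135,225,182,285))):
        print(nm,t,rect(w,(0,0,t),(180,50,255),.032,r,7))
print('mat',rect(w,(105,90,30),(125,255,255),.004,(250,230,330,350)))
print('yel',rect(w,(20,120,120),(35,255,255),.038,(280,275,305,320)))
for n in('scene','side'):
    d=cam(n)
    r={'scene':(80,50,240,330),'side':(280,110,340,210)}[n]
    for b in blobs(d,(0,0,150),(180,50,255),30,r)[:4]+blobs(d,(4,150,120),(17,255,255),30,r): print(n,b,onz(d,b[1],.02)[:2].round(4))
    if n=='side': cv2.imwrite('pics/s1c.png',cv2.resize(cv2.cvtColor(d['frame'][110:310,170:350],cv2.COLOR_RGB2BGR),None,fx=3.6,fy=3,interpolation=2))
E
```

```text
A 150 [ 426.7 -175.9   71.1   52.5    2.3]
B 150 [ 537.3 -403.7   56.    52.9   15.5]
A 185 [ 433.  -176.4   62.9   41.7   14.1]
B 185 [ 536.1 -399.6   54.2   41.7   15.2]
A 205 [ 430.5 -176.7   56.9   40.9   14.5]
B 205 [ 536.  -399.7   52.5   40.7   14.6]
A 225 [ 430.3 -176.7   54.4   38.9   14.5]
B 225 [ 537.7 -402.2   49.8   32.9   15.5]
mat [ 609.  -242.   173.3   78.6   -4.4]
yel [ 585.9 -235.2   40.2   11.9   -2.5]
scene (27637, [151.0, 220.5], [80, 66, 160, 264]) [ 0.3449 -0.2782]
scene (939, [222.1, 83.7], [198, 67, 42, 31]) [-0.1599  0.1913]
scene (934, [149.9, 58.0], [121, 50, 58, 20]) [-0.4625  0.0438]
scene (254, [150.5, 93.9], [133, 89, 38, 11]) [-0.2232 -0.0504]
scene (120, [148.2, 308.8], [142, 303, 13, 13]) [ 0.5931 -0.3851]
scene (80, [217.0, 238.1], [212, 233, 11, 11]) [ 0.4852 -0.1622]
side (303, [316.2, 189.7], [302, 183, 27, 14]) [ 0.4357 -0.183 ]
side (204, [302.8, 128.5], [290, 124, 24, 10]) [ 0.5455 -0.4094]
side (133, [331.7, 130.8], [323, 123, 17, 16]) [ 0.4611 -0.4294]
side (67, [296.8, 190.9], [293, 187, 9, 9]) [ 0.4823 -0.1611]
side (48, [285.9, 129.9], [283, 127, 7, 7]) [ 0.5911 -0.3854]
```

View pics/s1c.png

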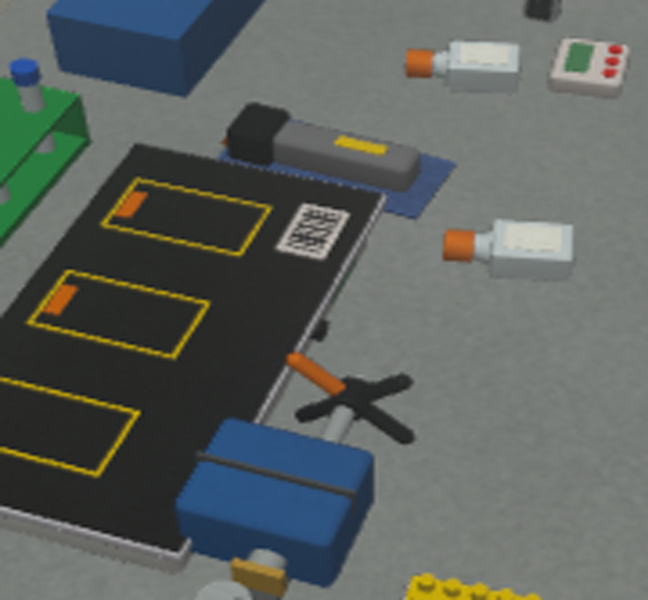

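A is at about (0.431,-0.176) with yaw 14°. The orange spoke points up and towards the deck at side-crop (310,370), which puts the nut value at about 1. Next I grasp A.

```bash
python3 -m crank '[0,0,0.063,-0.005,0.0173,-0.02,100, 0,0,0.063,-0.005,0.0173,-0.02,100, 0,0,0.063,-0.005,0.0173,-0.02,100, 0,0,0.063,-0.005,0.0173,-0.02,100, 0,0,0,0,0,-0.03,100, 0,0,0,0,0,-0.03,100, 0,0,0,0,0,-0.03,100, 0,0,0,0,0,-0.03,100, 0,0,0,0,0,-0.025,100, 0,0,0,0,0,0,100, 0,0,0,0,0,0,0, 0,0,0,0,0,0,0, 0,0,0,0,0,0,0, 0,0,0,0,0,0,0, 0,0,0,0,0,0,0, 0,0,0,0,0,0,0, 0,0,0,0,0,0,0]' 40
python3 -m crank '[0,0,0,0,0,0.02,0, 0,0,0,0,0,0.04,0, 0,0,0,0,0,0.04,0, 0,0,0,0,0,0.03,0, 0,0,0,0,0,0,0, 0,0,0,0,0,0,0]'
python3 - <<'E'
from h import *
o=observe();w=cam('wrist','w2.png')
print(o['tool_rot'].round(3).tolist(),[(b,onz(w,b[1],.016+.13)[:2].round(4)) for b in blobs(w,(4,150,110),(17,255,255),60)[:3]])
E
```

```text
time_s: 4.4
position: [0.4325, -0.1761, 0.0218]
tool_rot: [[-0.249, 0.969, 0.002], [0.969, 0.249, -0.002], [-0.002, 0.002, -1.0]]
ft_force: [-0.9, 0.9, 8.3]
grip_width: 0.0432
time_s: 5.0
position: [0.4319, -0.1757, 0.1508]
tool_rot: [[-0.249, 0.969, 0.001], [0.969, 0.249, -0.001], [-0.001, 0.001, -1.0]]
ft_force: [-0.3, 0.4, -1.1]
grip_width: 0.0432
[[-0.249, 0.969, 0.001], [0.969, 0.249, -0.001], [-0.001, 0.001, -1.0]] [((326, [68.8, 296.8], [57, 287, 23, 20]), array([ 0.4792, -0.292 ])), ((170, [509.4, 351.3], [505, 341, 9, 24]), array([ 0.4561, -0.0161]))]
```

```bash
python3 -m crank '[0,0,-0.0284,0.02625,0.0255,0,0, 0,0,-0.0284,0.02625,0.0255,0,0, 0,0,-0.0284,0.02625,0.0255,0,0, 0,0,-0.0284,0.02625,0.0255,0,0, 0,0,-0.0284,0.02625,0.0255,0,0, 0,0,-0.0284,0.02625,0.0255,0,0, 0,0,-0.0284,0.02625,0.0255,0,0, 0,0,-0.0284,0.02625,0.0255,0,0, 0,0,0,0,0,0,0, 0,0,0,0,0,0,0, 0,0,0,0,0,-0.02,0, 0,0,0,0,0,-0.02,0, 0,0,0,0,0,-0.015,0, 0,0,0,0,0,-0.006,0, 0,0,0,0,0,-0.003,0, 0,0,0,0,0,0,0, 0,0,0,0,0,0,0]'
python3 - <<'E'
from h import *
o=observe();print(o['tool_rot'].round(3).tolist())
S=cam('scene');D=cam('side')
a=blobs(S,(4,150,120),(17,255,255),20,(230,150,400,300));b=blobs(D,(4,150,120),(17,255,255),20,(140,150,290,280))
print(a,b,sep='\n')
E
```

```text
time_s: 6.75
position: [0.6418, 0.0276, 0.0868]
tool_rot: [[-0.023, 1.0, 0.0], [1.0, 0.023, -0.0], [-0.0, 0.0, -1.0]]
ft_force: [-1.8, -0.1, 1.8]
grip_width: 0.0433
[[-0.023, 1.0, 0.0], [1.0, 0.023, -0.0], [-0.0, 0.0, -1.0]]
[(168, [333.3, 247.9], [327, 239, 14, 18]), (72, [293.7, 272.9], [287, 269, 15, 9]), (56, [370.7, 233.2], [365, 230, 13, 8]), (20, [297.7, 188.2], [294, 187, 9, 3])]
[(82, [257.2, 234.0], [250, 228, 16, 13]), (59, [163.7, 245.5], [159, 240, 10, 12]), (31, [184.1, 204.5], [182, 200, 8, 10])]
```

```bash
python3 -m crank '[0,0,0,0,0,0,60, 0,0,0,0,0,0,60, 0,0,0,0,0,0,60, 0,0,0,0,0,0,60, 0,0,0,0,0,0.02,100, 0,0,0,0,0,0.04,100, 0,0,0,0,0,0.04,100, 0,0,0,0,0,0.02,100, 0,0,0,-0.008,-0.039,0.004,100, 0,0,0,-0.008,-0.039,0.004,100, 0,0,0,-0.008,-0.039,0.004,100, 0,0,0,-0.008,-0.039,0.004,100, 0,0,0,-0.008,-0.039,0.004,100, 0,0,0,-0.008,-0.039,0.004,100, 0,0,0,-0.008,-0.039,0.004,100, 0,0,0,-0.008,-0.039,0.004,100, 0,0,0,-0.008,-0.039,0.004,100, 0,0,0,-0.008,-0.039,0.004,100]'
python3 -m crank '[0,0,0,0,0,0,100, 0,0,0,0,0,0,100]'
python3 - <<'E'
from h import *
o=observe();print(o['q'].round(1))
w=cam('wrist','w3.png');np.save('w3.npy',w)
for k,lo,hi,z in(('orange',(4,150,110),(17,255,255),.016),('white',(0,0,185),(180,50,255),.032)):
    for b in blobs(w,lo,hi,100)[:5]: print(k,b,onz(w,b[1],z)[:2].round(4))
for n in('scene','side'):
    d=cam(n);print(n,bays(d));
    for b in blobs(d,(4,150,120),(17,255,255),30): print(b,onz(d,b[1],.016)[:2].round(4),onz(d,b[1],.081)[:2].round(4))
E
```

```text
time_s: 8.65
position: [0.5615, -0.3633, 0.2465]
tool_rot: [[-0.024, 1.0, 0.0], [1.0, 0.024, 0.0], [0.0, 0.0, -1.0]]
ft_force: [-0.0, 0.3, 0.9]
grip_width: 0.0854
time_s: 8.85
position: [0.5617, -0.3623, 0.2459]
tool_rot: [[-0.023, 1.0, -0.0], [1.0, 0.023, 0.001], [0.001, -0.0, -1.0]]
ft_force: [0.1, 0.8, 0.4]
grip_width: 0.0852
[ -42.9   34.3   52.7    0.    93.  -134.2]
orange (386, [264.2, 208.9], [253, 198, 24, 22]) [ 0.5928 -0.386 ]
orange (142, [554.5, 299.3], [548, 291, 12, 16]) [0.7467 0.1167]
orange (138, [492.0, 303.9], [483, 299, 19, 11]) [ 0.7368 -0.0405]
white (2267, [251.4, 166.0], [226, 134, 50, 67]) [ 0.5409 -0.3991]
white (2102, [13.4, 213.4], [0, 170, 35, 82]) [ 0.6021 -0.7569]
white (1882, [220.9, 87.8], [190, 60, 61, 58]) [ 0.4575 -0.432 ]
white (597, [506.3, 207.5], [488, 193, 38, 30]) [ 0.5789 -0.0746]
white (108, [486.6, 185.0], [468, 178, 56, 35]) [ 0.5511 -0.1145]
scene [((659.6, -83.0), (113.4, 66.6), 1.3), ((657.6, 28.3), (112.4, 65.7), 1.4), ((654.3, 141.3), (113.9, 67.9), 1.2)]
(170, [333.3, 247.9], [327, 239, 14, 18]) [0.6566 0.0678] [0.699  0.0276]
(119, [148.2, 308.8], [142, 303, 13, 13]) [ 0.5902 -0.3846] [ 0.6374 -0.3925]
(76, [293.5, 272.8], [287, 269, 15, 9]) [ 0.6707 -0.0584] [ 0.7121 -0.0896]
(58, [370.8, 233.1], [365, 230, 13, 8]) [0.6655 0.1789] [0.7073 0.1308]
(49, [487.9, 146.3], [483, 143, 10, 9]) [0.5689 0.7223] [0.6175 0.6354]
side [((660.5, -84.3), (107.4, 60.9), 1.4), ((661.9, 28.2), (115.8, 60.7), 1.4), ((655.0, 139.9), (107.3, 61.0), 1.4)]
(81, [186.4, 204.8], [182, 200, 11, 11]) [ 0.7339 -0.0191] [0.6984 0.0271]
(80, [257.2, 233.9], [250, 228, 16, 13]) [0.5288 0.0035] [0.5093 0.0479]
(59, [163.7, 245.5], [159, 240, 10, 12]) [0.7245 0.1136] [0.6897 0.1494]
(48, [285.9, 129.9], [283, 127, 7, 7]) [ 0.5926 -0.39  ] [ 0.5681 -0.3149]
(39, [205.9, 177.6], [202, 174, 9, 8]) [ 0.7301 -0.1245] [ 0.6949 -0.0701]
```

View pics/w3.png

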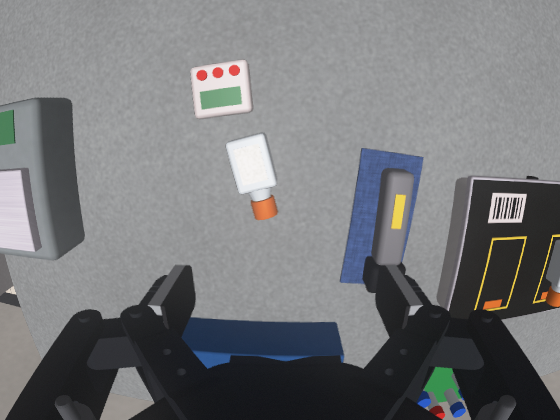

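The picture shows B clear of everything: body (251,166), cap (264,209). The mat is at (383,217) with the scanner handle at (393,215).

Run:
```python
from h import *
w=np.load('w3.npy',allow_pickle=True).item()
for t in(185,205,225): print('B',t,rect(w,(0,0,t),(180,50,255),.032,(215,130,285,205),7))
print('mat',rect(w,(105,90,30),(125,255,255),.004,(335,145,425,285)))
print('yel',rect(w,(20,120,120),(35,255,255),.038,(385,185,410,235)))
m=cv2.inRange(w['hsv'],np.array((0,0,60)),np.array((180,60,150)))
print('handle',[rect(w,(0,0,lo),(180,60,170),.034,(372,160,415,270),3) for lo in(50,70,90)])
print(w['frame'][150:290:6,393].tolist())
```

```text
B 185 [ 544.5 -398.5   69.6   42.1   15.2]
B 205 [ 544.5 -398.4   68.9   41.2   14.9]
B 225 [ 538.8 -399.9   54.9   39.2   15.2]
mat [ 609.8 -242.8  173.3   78.9   -4.6]
yel [ 586.2 -235.4   39.2   12.1   -1.7]
handle [array([ 598.8, -240.1,  121.8,   39.8,   -1.5]), array([ 599. , -237. ,  123.1,   39. ,    2.2]), array([ 600.4, -236.1,  118.8,   32.1,   -1.2])]
[[156, 158, 159], [72, 87, 125], [78, 96, 140], [72, 76, 88], [120, 119, 124], [144, 142, 147], [149, 146, 151], [147, 144, 150], [146, 143, 149], [145, 141, 147], [175, 157, 108], [225, 195, 83], [237, 212, 86], [211, 184, 103], [138, 136, 140], [136, 134, 140], [135, 133, 138], [134, 132, 136], [132, 129, 134], [105, 104, 108], [88, 88, 91], [87, 87, 91], [39, 39, 41], [38, 39, 40]]
```

```bash
python3 -m crank '[0,0,0.06,-0.0054,-0.0094,-0.02,100, 0,0,0.06,-0.0054,-0.0094,-0.02,100, 0,0,0.06,-0.0054,-0.0094,-0.02,100, 0,0,0.06,-0.0055,-0.0094,-0.02,100, 0,0,0,0,0,-0.03,100, 0,0,0,0,0,-0.03,100, 0,0,0,0,0,-0.03,100, 0,0,0,0,0,-0.03,100, 0,0,0,0,0,-0.025,100, 0,0,0,0,0,0,100, 0,0,0,0,0,0,0, 0,0,0,0,0,0,0, 0,0,0,0,0,0,0, 0,0,0,0,0,0,0, 0,0,0,0,0,0,0, 0,0,0,0,0,0,0, 0,0,0,0,0,0,0]' 40
python3 -m crank '[0,0,0,0,0,0.02,0, 0,0,0,0,0,0.04,0, 0,0,0,0,0,0.04,0, 0,0,0,0,0,0.03,0, 0,0,0,0,0,0,0]'
python3 -m crank '[0,0,-0.0267,0.0116,0.0351,0,0, 0,0,-0.0267,0.0116,0.0351,0,0, 0,0,-0.0267,0.0116,0.0351,0,0, 0,0,-0.0267,0.0116,0.0351,0,0, 0,0,-0.0267,0.0116,0.0351,0,0, 0,0,-0.0267,0.0116,0.0351,0,0, 0,0,-0.0267,0.0116,0.0351,0,0, 0,0,-0.0267,0.0116,0.0351,0,0, 0,0,-0.0264,0.0113,0.0352,0,0, 0,0,0,0,0,0,0, 0,0,0,0,0,0,0, 0,0,0,0,0,-0.02,0, 0,0,0,0,0,-0.02,0, 0,0,0,0,0,-0.015,0, 0,0,0,0,0,-0.006,0, 0,0,0,0,0,-0.003,0, 0,0,0,0,0,0,0, 0,0,0,0,0,0,0]'
```

```text
time_s: 10.7
position: [0.5409, -0.3998, 0.0232]
tool_rot: [[-0.261, 0.965, 0.002], [0.965, 0.261, -0.002], [-0.002, 0.002, -1.0]]
ft_force: [-0.2, 1.1, 6.7]
grip_width: 0.0431
time_s: 11.2
position: [0.5415, -0.4006, 0.157]
tool_rot: [[-0.261, 0.965, 0.007], [0.965, 0.261, -0.007], [-0.008, 0.005, -1.0]]
ft_force: [0.2, -0.7, -1.0]
grip_width: 0.0431
time_s: 13.0
position: [0.6443, -0.0845, 0.0882]
tool_rot: [[-0.023, 1.0, 0.001], [1.0, 0.023, -0.001], [-0.001, 0.001, -1.0]]
ft_force: [-3.1, -1.8, 4.4]
grip_width: 0.0433
```

```bash
python3 -m crank '[0,0,0,0,0,0,60, 0,0,0,0,0,0,60, 0,0,0,0,0,0,60, 0,0,0,0,0,0,60, 0,0,0,0,0,0.03,60, 0,0,0,0,0,0.04,40, 0,0,0,0,0,0.04,0, 0,0,0,0,0,0.02,0, 0,0,0,-0.03,0.01,0.01,0, 0,0,0,-0.03,0.01,0.01,0, 0,0,0,-0.03,0.01,0.01,0, 0,0,0,-0.03,0.01,0.01,0, 0,0,0,-0.03,0.01,0,0, 0,0,0,-0.03,0.01,0,0, 0,0,0,0,0,0,0, 0,0,0,0,0,0,0]'
cat >> h.py <<'E'
A0=0.024;T0=np.array([.6318,.063,0]);R0=np.array([[np.cos(A0),-np.sin(A0),0],[np.sin(A0),np.cos(A0),0],[0,0,1]])
def w2s(X): return R0.T@(X-T0)
def s2w(X): return R0@np.array(X,float)+T0
E
python3 - <<'E'
from h import *
S=cam('scene','sc4.png');D=cam('side','sd4.png')
a=[b for b in blobs(S,(4,140,100),(17,255,255),8,(270,160,320,215))];b=blobs(D,(4,140,100),(17,255,255),20,(235,215,290,260))
print(a,b)
if a and b:
    X=w2s(tri((S,a[0][1]),(D,b[0][1])))*1000; print(X.round(1), np.arctan2(X[0]+150,X[2]-75))
# single-view: intersect with plane shaker y=0
for d,bb in((S,a),(D,b)):
    if bb:
        c,v=ray(d,bb[0][1]);c=w2s(c);v=R0.T@v;X=(c+v*(-c[1])/v[1])*1000;print(d['n'],X.round(1),np.arctan2(X[0]+150,X[2]-75))
for d in(S,D):
    for p in blobs(d,(4,150,120),(17,255,255),30): print(d['n'],p[1],w2s(onz(d,p[1],.081)).round(4))
cv2.imwrite('pics/c4.png',np.hstack([cv2.resize(cv2.cvtColor(S['frame'][130:300,220:400],cv2.COLOR_RGB2BGR),(400,400)),cv2.resize(cv2.cvtColor(D['frame'][140:320,130:310],cv2.COLOR_RGB2BGR),(400,400))]))
E
```

```text
time_s: 14.6
position: [0.4646, -0.0234, 0.2578]
tool_rot: [[-0.024, 1.0, 0.001], [1.0, 0.024, -0.0], [-0.0, 0.001, -1.0]]
ft_force: [0.8, 0.3, 1.2]
grip_width: 0.0004
[(31, [297.1, 188.5], [293, 187, 10, 4])] [(89, [257.1, 234.0], [250, 227, 16, 14])]
[-127.7   -1.    97.2] 0.7874847487465654
scene [-129.7    0.    95.5] 0.781177264022388
side [-127.6    0.    98.1] 0.7712195784866842
scene [292.9, 268.2] [ 0.0654 -0.1483  0.081 ]
scene [333.3, 247.9] [ 0.0663 -0.037   0.081 ]
scene [370.7, 233.2] [0.0772 0.0655 0.081 ]
side [186.4, 204.8] [ 0.0657 -0.0375  0.081 ]
side [257.2, 234.0] [-0.1229 -0.0119  0.081 ]
side [206.6, 172.9] [ 0.0651 -0.1503  0.081 ]
side [163.7, 245.5] [0.0599 0.085  0.081 ]
```

View pics/c4.png

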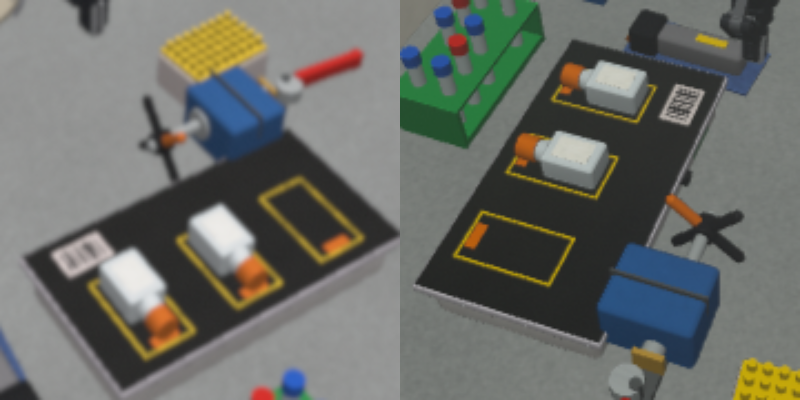

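Both caps cover their marks, and the nut reads v ≈ 0.78, so its spokes stand at ±45°. Next is the first push on the spoke leaning back 45°.

```bash
python3 -m crank '[0,0,0,-0.0135,0.0203,-0.01,0, 0,0,0,-0.0135,0.0203,-0.01,0, 0,0,0,-0.0134,0.0203,-0.01,0, 0,0,0,-0.0134,0.0202,-0.01,0, 0,0,0,0,0,-0.036,0, 0,0,0,0,0,-0.036,0, 0,0,0,0,0,-0.035,0, 0,0,0,0,0,0,0, 0,0,0,0,0,0,0]'
python3 -m crank '[0,0,0,0.008,0.0002,0,0, 0,0,0,0.008,0.0002,0,0, 0,0,0,0.005,0.0001,0.003,0, 0,0,0,0.005,0.0001,0.003,0, 0,0,0,0.005,0.0001,0.003,0]'
python3 -m crank '[0,0,0,0.005,0.0001,0.003,0, 0,0,0,0.0045,0.0001,0.0005,0, 0,0,0,0.0045,0.0001,0.0005,0, 0,0,0,0.0045,0.0001,0.0005,0, 0,0,0,0.0045,0.0001,0.0005,0]'
python3 -m crank '[0,0,0,0.0043,0.0001,-0.001,0, 0,0,0,0.0043,0.0001,-0.001,0, 0,0,0,0.0043,0.0001,-0.001,0, 0,0,0,0.0035,0.0001,-0.0023,0, 0,0,0,0.0035,0.0001,-0.0023,0, 0,0,0,0.0035,0.0001,-0.0024,0, 0,0,0,0,0,0,0]'
cat >> h.py <<'E'
def nutv():
    for n,roi in(('scene',(265,155,330,220)),('side',(225,205,305,275))):
        d=cam(n);bb=blobs(d,(4,140,90),(17,255,255),8,roi)
        for b in bb[:2]:
            c,v=ray(d,b[1]);c=w2s(c);v=R0.T@v;X=(c+v*(-c[1])/v[1])*1000;print(n,b[0],b[1],'x,z rel',(X[[0,2]]-[-150,75]).round(1),'ang',round(float(np.arctan2(X[0]+150,X[2]-75)),2))
E
python3 -c 'from h import *;nutv()'
```

```text
time_s: 15.6
position: [0.4115, 0.0574, 0.1107]
tool_rot: [[-0.024, 1.0, -0.001], [1.0, 0.024, 0.0], [0.0, -0.001, -1.0]]
ft_force: [-0.2, -0.6, 0.5]
grip_width: -0.0003
time_s: 16.1
position: [0.4377, 0.0585, 0.1191]
tool_rot: [[-0.025, 1.0, -0.011], [1.0, 0.025, -0.0], [-0.0, -0.011, -1.0]]
ft_force: [-22.3, -3.5, 13.7]
grip_width: -0.0001
time_s: 16.6
position: [0.4631, 0.059, 0.125]
tool_rot: [[-0.024, 1.0, -0.004], [1.0, 0.024, -0.0], [-0.0, -0.004, -1.0]]
ft_force: [-9.5, -0.4, 6.8]
grip_width: -0.0003
time_s: 17.3
position: [0.4889, 0.0594, 0.1158]
tool_rot: [[-0.024, 1.0, 0.002], [1.0, 0.024, -0.0], [-0.001, 0.002, -1.0]]
ft_force: [-2.0, -1.2, 8.4]
grip_width: -0.0
scene 45 [296.8, 199.4] x,z rel [ 22.3 -15.5] ang 2.18
side 52 [255.5, 245.2] x,z rel [ 27.5 -21.7] ang 2.24
```

```bash
python3 -m crank '[0,0,0,0.004,0.0001,-0.003,0, 0,0,0,0.004,0.0001,-0.003,0, 0,0,0,0.003,0.0001,-0.002,0, 0,0,0,0,0,0,0, 0,0,0,-0.004,0,0.002,0, 0,0,0,0,0,0.04,0, 0,0,0,-0.02,-0.0005,0.03,0, 0,0,0,-0.035,-0.0008,0,0, 0,0,0,-0.04,-0.001,0,0, 0,0,0,0,0,0,0, 0,0,0,0,0,0,0]'
python3 -c 'from h import *;nutv()'
```

```text
time_s: 18.5
position: [0.4001, 0.0575, 0.1791]
tool_rot: [[-0.024, 1.0, 0.002], [1.0, 0.024, -0.0], [-0.0, 0.002, -1.0]]
ft_force: [0.3, -0.1, -0.6]
grip_width: 0.0001
scene 37 [294.9, 200.4] x,z rel [ 14.6 -25.1] ang 2.61
side 18 [258.7, 249.9] x,z rel [ 20.2 -36.9] ang 2.64
```

```bash
python3 -m crank '[0,0,0,0.012,0.0003,-0.03,0, 0,0,0,0,0,-0.03,0, 0,0,0,0,0,0,0, 0,0,0,0.006,0.0001,0,0, 0,0,0,0.006,0.0001,0,0, 0,0,0,0.006,0.0001,0,0, 0,0,0,0.0045,0.0001,0.001,0, 0,0,0,0.0045,0.0001,0.001,0, 0,0,0,0.0045,0.0001,0.001,0, 0,0,0,0.0045,0.0001,0.001,0, 0,0,0,0.0045,0.0001,0.001,0, 0,0,0,0.0045,0.0001,0.001,0]'
python3 -m crank '[0,0,0,0.0043,0.0001,-0.001,0, 0,0,0,0.0043,0.0001,-0.001,0, 0,0,0,0.0043,0.0001,-0.001,0, 0,0,0,0.0035,0.0001,-0.0023,0, 0,0,0,0.0035,0.0001,-0.0023,0, 0,0,0,0.0035,0.0001,-0.0024,0, 0,0,0,0.0037,0.0001,-0.0027,0, 0,0,0,0.0037,0.0001,-0.0027,0, 0,0,0,0.0036,0.0001,-0.0026,0, 0,0,0,0,0,0,0]'
python3 -m crank '[0,0,0,-0.004,0,0.002,0, 0,0,0,0,0,0.04,0, 0,0,0,-0.02,-0.0005,0.03,0, 0,0,0,-0.035,-0.0008,0,0, 0,0,0,-0.04,-0.001,0,0, 0,0,0,0,0,0,0, 0,0,0,0,0,0,0]'
python3 - <<'E'
from h import *
nutv()
S=cam('scene');D=cam('side')
cv2.imwrite('pics/c5.png',np.hstack([cv2.resize(cv2.cvtColor(S['frame'][150:230,255:335],cv2.COLOR_RGB2BGR),(400,400),interpolation=2),cv2.resize(cv2.cvtColor(D['frame'][200:290,220:310],cv2.COLOR_RGB2BGR),(400,400),interpolation=2)]))
for d,o in((S,(255,150,5)),(D,(220,200,400/90))):
    for v in(-.6,0,.6,-1.0): print(d['n'],v,((proj(d,s2w([-.15+.054*np.sin(v),0,.075+.054*np.cos(v)]))-o[:2])*o[2]).round(0), ((proj(d,s2w([-.15,0,.075]))-o[:2])*o[2]).round(0))
E
```

```text
time_s: 19.8
position: [0.4545, 0.0588, 0.1243]
tool_rot: [[-0.025, 1.0, -0.007], [1.0, 0.025, -0.0], [0.0, -0.007, -1.0]]
ft_force: [-13.6, -0.5, 11.5]
grip_width: 0.0001
time_s: 20.8
position: [0.4924, 0.0596, 0.1076]
tool_rot: [[-0.024, 1.0, 0.003], [1.0, 0.024, -0.0], [-0.0, 0.003, -1.0]]
ft_force: [-1.4, 0.5, 11.0]
grip_width: -0.0001
time_s: 21.5
position: [0.3923, 0.0573, 0.1788]
tool_rot: [[-0.024, 1.0, 0.001], [1.0, 0.024, -0.0], [-0.0, 0.001, -1.0]]
ft_force: [0.4, 0.9, 0.8]
grip_width: -0.0001
side 81 [278.8, 250.6] x,z rel [-28.2 -16.6] ang -2.1
scene -0.6 [155. 101.] [186. 200.]
scene 0 [190. 119.] [186. 200.]
scene 0.6 [225. 168.] [186. 200.]
scene -1.0 [138. 108.] [186. 200.]
side -0.6 [268. 153.] [208. 191.]
side 0 [207. 125.] [208. 191.]
side 0.6 [148. 120.] [208. 191.]
side -1.0 [296. 181.] [208. 191.]
```

View pics/c5.png

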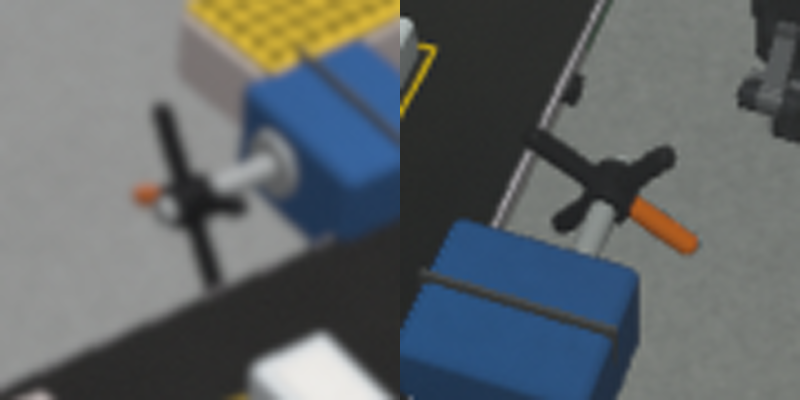

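```bash
python3 -m crank '[0,0,0,0.0245,0.0006,-0.03,0, 0,0,0,0,0,-0.026,0, 0,0,0,0,0,0,0, 0,0,0,0.007,0.0002,0,0, 0,0,0,0.007,0.0002,0,0, 0,0,0,0.007,0.0001,0,0, 0,0,0,0.0045,0.0001,0.001,0, 0,0,0,0.0045,0.0001,0.001,0, 0,0,0,0.0045,0.0001,0.0005,0, 0,0,0,0.0045,0.0001,0,0, 0,0,0,0.0045,0.0001,0,0, 0,0,0,0.0045,0.0001,0,0, 0,0,0,0,0,0,0, 0,0,0,0,0,0,0]'
python3 -m crank '[0,0,0,-0.02,-0.0005,0,0, 0,0,0,-0.02,-0.0005,0.02,0, 0,0,0,-0.01,0,0.03,0, 0,0,0,0,0,0,0]'
python3 - <<'E'
from h import *
nutv()
S=cam('scene');D=cam('side')
for d,roi in((S,(330,140,400,190)),(D,(195,300,250,380))): 
    m=cv2.inRange(d['hsv'],np.array((0,130,70)),np.array((4,255,255)))|cv2.inRange(d['hsv'],np.array((172,130,70)),np.array((180,255,255)))
    q=np.zeros_like(m);q[roi[1]:roi[3],roi[0]:roi[2]]=1;m*=q
    P=np.array([w2s(onz(d,p[::-1],.08))[:2]*1000 for p in np.argwhere(m)])
    vx,vy,x0,y0=cv2.fitLine(P.astype(np.float32),cv2.DIST_L2,0,.01,.01).ravel();print(d['n'],'lever dir',vx,vy,'at',x0,y0,'yrange',P[:,1].min(),P[:,1].max())
E
```

```text
time_s: 23.1
position: [0.4644, 0.059, 0.1255]
tool_rot: [[-0.024, 1.0, -0.001], [1.0, 0.024, -0.0], [-0.0, -0.001, -1.0]]
ft_force: [-5.3, -0.7, 4.4]
grip_width: -0.0005
time_s: 23.5
position: [0.4158, 0.0579, 0.1784]
tool_rot: [[-0.024, 1.0, 0.007], [1.0, 0.024, -0.001], [-0.001, 0.007, -1.0]]
ft_force: [0.4, 0.6, -0.4]
grip_width: -0.0
scene 36 [285.6, 182.8] x,z rel [-29.8   2.3] ang -1.49
side 95 [280.5, 246.5] x,z rel [-31.9   1.1] ang -1.54
scene lever dir 0.07477731 0.99720025 at -141.75471 249.49287 yrange 204.33214746382242 297.7676775412709
side lever dir 0.077791296 0.99696964 at -145.58163 249.77103 yrange 194.66785807286269 299.3062204837244
```

The nut is at about 4.75. The lever pivot is near shaker (-150,185) and its tip is at y≈298. Next I work out the lever arc.

Run:
```python
from h import *
def P(phi,n=.0175,r=.092):
    d=np.array([np.sin(phi),np.cos(phi),0]);m=np.array([-np.cos(phi),np.sin(phi),0]);return s2w(np.array([-.15,.185,.080])+r*d+n*m)
print('start',P(0,.037).round(4)); p=P(0,.0175);print('contact0',p.round(4))
phs=np.linspace(0,1.68,25)
for a,b in zip(phs,phs[1:]): print(round(b,3),round(a-b,3),(P(b)-P(a))[:2].round(4).tolist(),P(b)[:2].round(4))
```

```text
start [0.4382 0.3354 0.08  ]
contact0 [0.4577 0.3359 0.08  ]
0.07 -0.07 [0.0065, 0.0012] [0.4642 0.3371]
0.14 -0.07 [0.0065, 0.0007] [0.4707 0.3378]
0.21 -0.07 [0.0065, 0.0002] [0.4772 0.338 ]
0.28 -0.07 [0.0066, -0.0002] [0.4838 0.3378]
0.35 -0.07 [0.0065, -0.0007] [0.4903 0.3371]
0.42 -0.07 [0.0065, -0.0011] [0.4967 0.336 ]
0.49 -0.07 [0.0064, -0.0016] [0.5031 0.3344]
0.56 -0.07 [0.0062, -0.002] [0.5093 0.3324]
0.63 -0.07 [0.0061, -0.0024] [0.5154 0.3299]
0.7 -0.07 [0.0059, -0.0029] [0.5213 0.3271]
0.77 -0.07 [0.0057, -0.0033] [0.527  0.3238]
0.84 -0.07 [0.0054, -0.0037] [0.5324 0.3201]
0.91 -0.07 [0.0052, -0.004] [0.5376 0.3161]
0.98 -0.07 [0.0049, -0.0044] [0.5425 0.3117]
1.05 -0.07 [0.0046, -0.0047] [0.547 0.307]
1.12 -0.07 [0.0042, -0.005] [0.5512 0.302 ]
1.19 -0.07 [0.0038, -0.0053] [0.5551 0.2967]
1.26 -0.07 [0.0035, -0.0056] [0.5585 0.2911]
1.33 -0.07 [0.0031, -0.0058] [0.5616 0.2853]
1.4 -0.07 [0.0027, -0.006] [0.5643 0.2793]
1.47 -0.07 [0.0022, -0.0062] [0.5665 0.2732]
1.54 -0.07 [0.0018, -0.0063] [0.5683 0.2669]
1.61 -0.07 [0.0014, -0.0064] [0.5697 0.2604]
1.68 -0.07 [0.0009, -0.0065] [0.5706 0.254 ]
```

```bash
python3 -m crank '[0,0,0,0.0028,0.0347,0,0, 0,0,0,0.0028,0.0347,0,0, 0,0,0,0.0028,0.0347,0,0, 0,0,0,0.0028,0.0347,0,0, 0,0,0,0.0028,0.0347,0,0, 0,0,0,0.0028,0.0347,0,0, 0,0,0,0.0028,0.0347,0,0, 0,0,0,0.0028,0.0347,0,0, 0,0,0,0,0,0,0, 0,0,0,0,0,-0.035,0, 0,0,0,0,0,-0.035,0, 0,0,0,0,0,-0.028,0, 0,0,0,0,0,0,0, 0,0,0,0,0,0,0]'
```

```text
time_s: 25.1
position: [0.4376, 0.3353, 0.0769]
tool_rot: [[-0.024, 1.0, -0.001], [1.0, 0.024, -0.0], [-0.0, -0.001, -1.0]]
ft_force: [-0.9, 0.1, 0.6]
grip_width: 0.0
```

```bash
python3 -m crank '[0,0,0,0.01,0.0003,0.003,0, 0,0,0,0.01,0.0003,0,0, 0,0,-0.07,0.0065,0.0012,0,0, 0,0,-0.07,0.0065,0.0007,0,0, 0,0,-0.07,0.0065,0.0002,0,0, 0,0,-0.07,0.0066,-0.0002,0,0, 0,0,-0.07,0.0065,-0.0007,0,0]'
python3 -m crank '[0,0,-0.07,0.0065,-0.0011,0,0, 0,0,-0.07,0.0064,-0.0016,0,0, 0,0,-0.07,0.0062,-0.002,0,0, 0,0,-0.07,0.0061,-0.0024,0,0, 0,0,-0.07,0.0059,-0.0029,0,0]'
python3 -m crank '[0,0,-0.07,0.0057,-0.0033,0,0, 0,0,-0.07,0.0054,-0.0037,0,0, 0,0,-0.07,0.0052,-0.004,0,0, 0,0,-0.07,0.0049,-0.0044,0,0]'
```

```text
time_s: 25.8
position: [0.491, 0.3376, 0.081]
tool_rot: [[0.323, 0.946, 0.001], [0.946, -0.323, 0.001], [0.001, 0.001, -1.0]]
ft_force: [-3.4, 2.0, 1.7]
grip_width: -0.0005
time_s: 26.3
position: [0.5207, 0.329, 0.0809]
tool_rot: [[0.628, 0.779, -0.001], [0.779, -0.628, 0.003], [0.002, -0.003, -1.0]]
ft_force: [-5.4, 8.0, 2.2]
grip_width: 0.0
time_s: 26.7
position: [0.542, 0.315, 0.0811]
tool_rot: [[0.818, 0.575, 0.0], [0.575, -0.818, 0.006], [0.004, -0.005, -1.0]]
ft_force: [-2.9, 11.8, 0.3]
grip_width: 0.0003
```

```bash
python3 -m crank '[0,0,-0.07,0.0046,-0.0047,0,0, 0,0,-0.07,0.0042,-0.005,0,0, 0,0,-0.07,0.0038,-0.0053,0,0, 0,0,-0.07,0.0035,-0.0056,0,0]'
python3 -m crank '[0,0,-0.07,0.0031,-0.0058,0,0, 0,0,-0.07,0.0027,-0.006,0,0, 0,0,-0.07,0.0022,-0.0062,0,0]'
python3 -m crank '[0,0,-0.07,0.0018,-0.0063,0,0, 0,0,-0.07,0.0014,-0.0064,0,0, 0,0,-0.04,0.0005,-0.0035,0,0, 0,0,0,0,0,0,0, 0,0,0,0,0,0,0]'
```

```text
time_s: 27.1
position: [0.5598, 0.2942, 0.0813]
tool_rot: [[0.945, 0.327, 0.004], [0.327, -0.945, 0.006], [0.006, -0.005, -1.0]]
ft_force: [1.2, 17.6, -3.0]
grip_width: 0.0005
time_s: 27.4
position: [0.5689, 0.2762, 0.0814]
tool_rot: [[0.992, 0.122, 0.007], [0.122, -0.992, 0.007], [0.008, -0.006, -1.0]]
ft_force: [5.9, 17.8, -4.8]
grip_width: -0.0
time_s: 27.9
position: [0.5724, 0.2579, 0.0815]
tool_rot: [[0.998, -0.055, 0.006], [-0.055, -0.998, 0.002], [0.005, -0.003, -1.0]]
ft_force: [3.8, 4.4, 0.2]
grip_width: -0.0
```

```bash
python3 -m crank '[0,0,0,0,-0.003,0,0, 0,0,0,0,0,0,0]'; python3 -m crank '[0,0,0,0,-0.003,0,0, 0,0,0,0,0,0,0]'
python3 - <<'E'
from h import *
nutv()
S=cam('scene');D=cam('side')
cv2.imwrite('pics/c6.png',np.hstack([cv2.resize(cv2.cvtColor(S['frame'][130:250,290:410],cv2.COLOR_RGB2BGR),(400,400),interpolation=2),cv2.resize(cv2.cvtColor(D['frame'][220:360,120:260],cv2.COLOR_RGB2BGR),(400,400),interpolation=2)]))
E
```

```text
time_s: 28.1
position: [0.5725, 0.2554, 0.0816]
tool_rot: [[0.998, -0.055, 0.006], [-0.056, -0.998, 0.004], [0.006, -0.004, -1.0]]
ft_force: [4.4, 7.3, -1.0]
grip_width: -0.0002
time_s: 28.3
position: [0.5725, 0.2546, 0.0817]
tool_rot: [[0.998, -0.055, 0.007], [-0.055, -0.998, 0.008], [0.007, -0.009, -1.0]]
ft_force: [5.3, 18.5, -3.3]
grip_width: 0.0001
scene 37 [285.6, 182.8] x,z rel [-29.8   2.3] ang -1.49
side 97 [280.6, 246.6] x,z rel [-32.2   0.8] ang -1.55
```

View pics/c6.png

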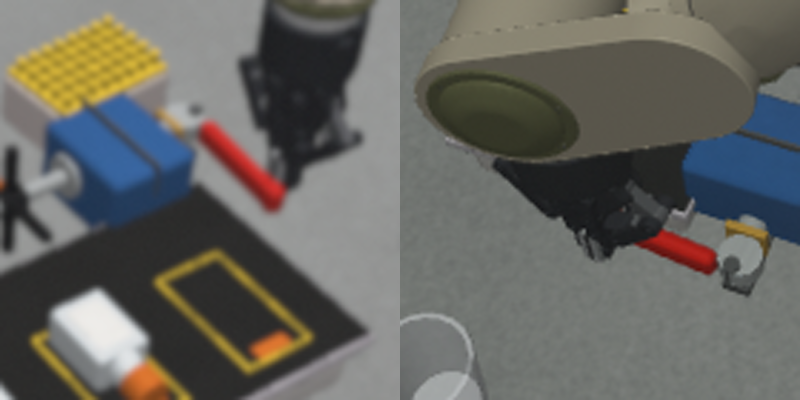

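The fingers have pressed the lever against its stop: force rises with no further motion, and it lies along the shaker side. I'll retreat and go look at the scanner.

```bash
python3 -m crank '[0,0,0,0,0.01,0,0, 0,0,0,0,0.012,0,0, 0,0,0,0,0,0.04,0, 0,0,0,0,0,0.04,0, 0,0,0,0,0,0.04,0, 0,0,0,0,0,0.04,0]'
python3 -m crank '[0,0,0.079,0.0029,-0.0247,0.001,100, 0,0,0.079,0.0029,-0.0247,0.001,100, 0,0,0.079,0.0029,-0.0247,0.001,100, 0,0,0.079,0.0029,-0.0247,0.001,100, 0,0,0.079,0.0029,-0.0247,0.001,100, 0,0,0.079,0.0029,-0.0247,0.001,100, 0,0,0.079,0.0029,-0.0247,0.001,100, 0,0,0.079,0.0029,-0.0247,0.001,100, 0,0,0.079,0.0029,-0.0247,0.001,100, 0,0,0.079,0.0029,-0.0247,0.001,100, 0,0,0.079,0.0029,-0.0247,0.001,100, 0,0,0.079,0.0029,-0.0247,0.001,100, 0,0,0.079,0.0029,-0.0247,0.001,100, 0,0,0.079,0.0029,-0.0247,0.001,100, 0,0,0.079,0.0029,-0.0247,0.001,100, 0,0,0.079,0.0029,-0.0247,0.001,100, 0,0,0.079,0.0029,-0.0247,0.001,100, 0,0,0.079,0.0029,-0.0247,0.001,100, 0,0,0.079,0.0029,-0.0247,0.001,100, 0,0,0.079,0.0029,-0.0247,0.001,100]'
python3 -m crank '[0,0,0,0,0,0,100, 0,0,0,0,0,0,100]'
python3 - <<'E'
from h import *
w=cam('wrist');np.save('w5.npy',w);S=cam('scene');D=cam('side')
for d in(S,D):
    print(d['n'],bays(d),[(b[1],w2s(onz(d,b[1],.081))[:2].round(3).tolist()) for b in blobs(d,(4,150,120),(17,255,255),30)])
    m=cv2.inRange(d['hsv'],np.array((0,130,70)),np.array((3,255,255)));roi={'scene':(330,130,400,220),'side':(140,250,250,360)}[d['n']]
    q=np.zeros_like(m);q[roi[1]:roi[3],roi[0]:roi[2]]=1;m*=q
    P=np.array([w2s(onz(d,p[::-1],.08))[:2]*1000 for p in np.argwhere(m)])
    vx,vy,x0,y0=cv2.fitLine(P.astype(np.float32),cv2.DIST_L2,0,.01,.01).ravel();print('lever dir',vx,vy,'at',x0,y0,'angle',np.arctan2(abs(vx),vy*np.sign(vx)))
print('mat',rect(w,(105,90,30),(125,255,255),.004,(200,60,400,340)))
v=cv2.cvtColor(w['frame'],cv2.COLOR_RGB2BGR)
cv2.imwrite('pics/c7.png',np.hstack([cv2.resize(v,(500,375)),cv2.resize(cv2.cvtColor(D['frame'][120:400,100:320],cv2.COLOR_RGB2BGR),(295,375))]))
E
```

```text
time_s: 29.1
position: [0.57, 0.2733, 0.2422]
tool_rot: [[0.998, -0.055, 0.001], [-0.055, -0.998, -0.0], [0.001, 0.0, -1.0]]
ft_force: [0.8, 0.2, -0.2]
grip_width: 0.0
time_s: 31.1
position: [0.6282, -0.2219, 0.2604]
tool_rot: [[0.043, 0.999, 0.0], [0.999, -0.043, -0.0], [-0.0, 0.0, -1.0]]
ft_force: [-0.1, -0.1, -0.2]
grip_width: 0.0851
time_s: 31.3
position: [0.6281, -0.2209, 0.2599]
tool_rot: [[0.048, 0.999, -0.0], [0.999, -0.048, 0.0], [0.0, -0.0, -1.0]]
ft_force: [0.6, 0.2, 0.4]
grip_width: 0.0854
scene [((660.7, -82.9), (111.4, 66.3), 1.5), ((657.5, 28.3), (112.3, 65.5), 1.4), ((654.4, 141.6), (113.1, 67.5), 0.4)] [([292.9, 268.2], [0.065, -0.148]), ([333.3, 247.9], [0.066, -0.037]), ([370.7, 233.2], [0.077, 0.066]), ([285.3, 182.6], [-0.177, -0.003])]
lever dir 0.99714226 -0.075546436 at -82.07401 178.1184 angle 1.6464148
side [((664.4, -84.7), (115.3, 62.2), 1.2), ((661.9, 28.2), (115.8, 60.7), 1.4), ((655.0, 139.9), (107.3, 61.0), 1.4)] [([280.7, 246.4], [-0.183, 0.003]), ([186.4, 204.7], [0.066, -0.038]), ([206.6, 172.9], [0.065, -0.15]), ([163.7, 245.5], [0.06, 0.085])]
lever dir 0.99787265 -0.065193586 at -87.10507 181.1268 angle 1.6360362
mat [ 610.1 -241.7  172.7   78.5   -4.5]
```

View pics/c7.png

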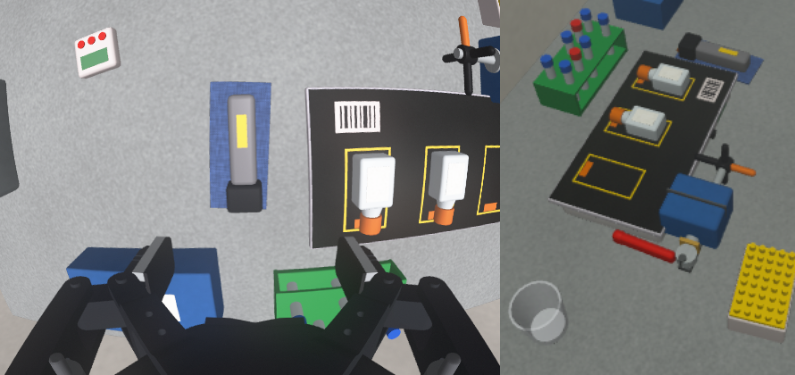

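The wrist view shows the scanner in full on its mat, handle (242,140) and head (244,197) in the picture. Both flasks are in their bays and the lever is closed at about 1.64. Next I measure the scanner outline.

Run:
```python
from h import *
w=np.load('w5.npy',allow_pickle=True).item()
h=w['hsv'];roi=(240,95,305,245)
blue=cv2.inRange(h,np.array((100,70,20)),np.array((130,255,255)))
print('yel',rect(w,(20,120,120),(35,255,255),.0385,(240,95,305,245)))
# non-blue blob in the mat region = scanner (top outline at z 38)
m=255-blue;q=np.zeros_like(m);q[98:228,241:300]=1;m*=q;m=cv2.morphologyEx(m,cv2.MORPH_OPEN,np.ones((5,5)))
for nm,sel in(('handle',cv2.inRange(h,np.array((0,0,95)),np.array((180,60,255)))),('head',cv2.inRange(h,np.array((0,0,0)),np.array((180,255,58))))):
    k=cv2.morphologyEx(sel,cv2.MORPH_OPEN,np.ones((5,5)));q=np.zeros_like(k);q[98:242,248:298]=1;k*=q
    c=max(cv2.findContours(k,cv2.RETR_EXTERNAL,cv2.CHAIN_APPROX_NONE)[0],key=cv2.contourArea)
    z=.038 if nm=='handle' else .042
    P=np.array([onz(w,p[0],z)[:2]*1000 for p in c]);print(nm,cv2.minAreaRect(P.astype(np.float32)),'x',P[:,0].min().round(1),P[:,0].max().round(1),cv2.boundingRect(c))
    M=cv2.moments(c);print('  centroid',onz(w,(M['m10']/M['m00'],M['m01']/M['m00']),z)[:2].round(4))
for r in(130,170,190,205,215,225,235): print(r,[(x,int(h[r,x,0]),int(h[r,x,1]),int(h[r,x,2])) for x in range(246,304,4)])
```

```text
yel [ 585.9 -235.2   38.4   11.1   -1.1]
handle ((597.1853637695312, -235.0983123779297), (32.98731994628906, 110.93264770507812), 88.86827850341797) x 541.5 652.9 (255, 106, 33, 101)
  centroid [ 0.5957 -0.235 ]Traceback (most recent call last):
  File "<stdin>", line 10, in <module>
ValueError: max() iterable argument is empty
```

```bash
python3 -m crank '[0,0,0.0135,-0.0035,-0.0074,-0.03,100, 0,0,0.0135,-0.0035,-0.0073,-0.03,100, 0,0,0,0,0,-0.032,100, 0,0,0,0,0,-0.032,100, 0,0,0,0,0,-0.032,100, 0,0,0,0,0,-0.032,100, 0,0,0,0,0,-0.032,100, 0,0,0,0,0,-0.018,100, 0,0,0,0,0,0,100, 0,0,0,0,0,0,0, 0,0,0,0,0,0,0, 0,0,0,0,0,0,0, 0,0,0,0,0,0,0, 0,0,0,0,0,0,0, 0,0,0,0,0,0,0, 0,0,0,0,0,0,0, 0,0,0,0,0,0,0, 0,0,0,0,0,0,0]' 60
python3 -m crank '[0,0,0,0,0,0.02,0, 0,0,0,0,0,0.03,0, 0,0,0,0,0,0.03,0, 0,0,0,0,0,0.03,0, 0,0,0,0,0,0,0, 0,0,0,0,0,0,0]'
```

```text
time_s: 33.25
position: [0.6215, -0.2357, 0.0232]
tool_rot: [[0.019, 1.0, 0.002], [1.0, -0.019, -0.001], [-0.001, 0.002, -1.0]]
ft_force: [-0.6, 1.5, 7.1]
grip_width: 0.0332
time_s: 33.85
position: [0.6207, -0.2354, 0.1313]
tool_rot: [[0.019, 1.0, -0.0], [1.0, -0.019, 0.0], [0.0, -0.0, -1.0]]
ft_force: [-0.9, 0.3, -3.0]
grip_width: 0.0332
```

```bash
python3 -m crank '[0,0,0.0055,-0.0218,0.0167,0,0, 0,0,0.0055,-0.0218,0.0167,0,0, 0,0,0.0055,-0.0218,0.0167,0,0, 0,0,0.0055,-0.0218,0.0167,0,0, 0,0,0.0055,-0.0218,0.0167,0,0, 0,0,0.0055,-0.0218,0.0167,0,0, 0,0,0.0055,-0.0218,0.0167,0,0, 0,0,0.0055,-0.0218,0.0169,0,0, 0,0,0,0,0,0,0, 0,0,0,0,0,0,0, 0,0,0,0,0,0,0]'
python3 - <<'E'
from h import *
w=cam('wrist');D=cam('side');S=cam('scene')
v=lambda f,s:cv2.resize(cv2.cvtColor(f,cv2.COLOR_RGB2BGR),s,interpolation=2)
cv2.imwrite('pics/c8.png',np.hstack([v(w['frame'][100:400,130:500],(400,324)),v(D['frame'][120:260,200:372],(398,324))]))
o=observe();R=o['tool_rot'];p=o['position']
h=R[:,1];print('head dir',h.round(3)); win=p+h*.068+np.array([0,0,-.0185+.009]);print('win',win.round(4),'label',s2w([-.065,-.16,.066]).round(4))
d=(h*[1,1,0]+[0,0,-1])/2**.5;L=s2w([-.065,-.16,.066])-win;print('dist',np.linalg.norm(L),'off angle',np.degrees(np.arccos(L@d/np.linalg.norm(L))))
# label in images
for c,roi in((S,(235,220,280,255)),(D,(245,175,270,200))):
    for b in blobs(c,(0,0,140),(180,70,255),15,roi,close=3)[:2]: print(c['n'],b,onz(c,b[1],.066).round(4))
E
```

```text
time_s: 34.95
position: [0.447, -0.1022, 0.1312]
tool_rot: [[-0.025, 1.0, -0.0], [1.0, 0.025, 0.0], [0.0, -0.0, -1.0]]
ft_force: [-0.3, -0.5, -1.9]
grip_width: 0.033
head dir [ 1.     0.025 -0.   ]
win [ 0.515  -0.1005  0.1219] label [ 0.5707 -0.0985  0.066 ]
dist 0.07895583453891226 off angle 0.44335465454614137
scene (503, [263.7, 240.8], [244, 229, 36, 26]) [ 0.5876 -0.0896  0.066 ]
scene (262, [245.9, 224.6], [235, 220, 33, 15]) [ 0.5206 -0.0992  0.066 ]
side (213, [256.7, 186.2], [247, 178, 20, 18]) [ 0.5702 -0.1003  0.066 ]
```

View pics/c8.png

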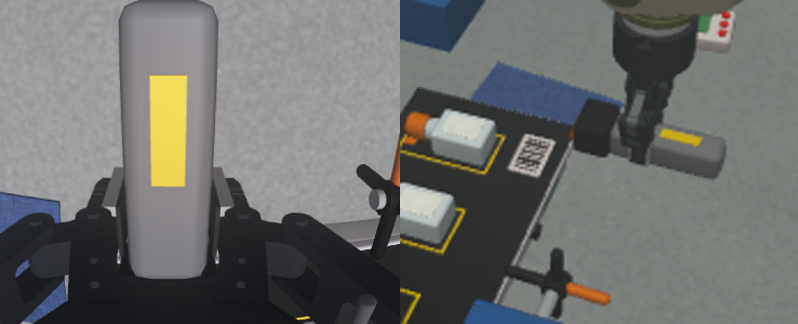

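The held scanner is level, aiming at the label at (530,155) in the right half. The computed distance is 79 mm, 0.4° off axis. Next I hold it there.

```bash
for i in 1 2; do python3 -m crank '[0,0,0,0,0,0,0, 0,0,0,0,0,0,0, 0,0,0,0,0,0,0, 0,0,0,0,0,0,0, 0,0,0,0,0,0,0, 0,0,0,0,0,0,0, 0,0,0,0,0,0,0, 0,0,0,0,0,0,0, 0,0,0,0,0,0,0, 0,0,0,0,0,0,0, 0,0,0,0,0,0,0, 0,0,0,0,0,0,0, 0,0,0,0,0,0,0, 0,0,0,0,0,0,0]'; done
python3 - <<'E'
from h import *
w=cam('wrist');z=.1312-.0185+.0345
print('stripe',rect(w,(20,120,120),(35,255,255),z,(240,150,330,300)),observe()['position'])
E
```

```text
time_s: 36.5
position: [0.4466, -0.1017, 0.1318]
tool_rot: [[-0.025, 1.0, -0.0], [1.0, 0.025, 0.0], [0.0, -0.0, -1.0]]
ft_force: [0.2, 0.6, -2.6]
grip_width: 0.0335
time_s: 37.9
position: [0.4466, -0.1017, 0.1318]
tool_rot: [[-0.025, 1.0, -0.0], [1.0, 0.025, -0.0], [-0.0, -0.0, -1.0]]
ft_force: [-0.1, 0.2, -2.0]
grip_width: 0.033
stripe [ 411.3 -103.3   39.7   11.9    1.5] [ 0.44659013 -0.10174611  0.13183052]
```

```bash
python3 -m crank '[0,0,-0.0129,0.021,-0.0176,0,0, 0,0,-0.0129,0.021,-0.0176,0,0, 0,0,-0.0129,0.021,-0.0176,0,0, 0,0,-0.0129,0.021,-0.0176,0,0, 0,0,-0.0129,0.021,-0.0176,0,0, 0,0,-0.0129,0.021,-0.0176,0,0, 0,0,-0.0129,0.021,-0.0176,0,0, 0,0,-0.0129,0.021,-0.0176,0,0, 0,0,0,0,0,0,0, 0,0,0,0,0,0,0]'
python3 -m crank '[0,0,0,0,0,-0.03,0, 0,0,0,0,0,-0.03,0, 0,0,0,0,0,-0.025,0, 0,0,0,0,0,-0.013,0, 0,0,0,0,0,-0.007,0, 0,0,0,0,0,-0.0035,0, 0,0,0,0,0,0,0, 0,0,0,0,0,0,0]'
```

```text
time_s: 38.95
position: [0.6143, -0.2424, 0.131]
tool_rot: [[0.078, 0.997, -0.001], [0.997, -0.078, 0.001], [0.001, -0.001, -1.0]]
ft_force: [-0.2, 0.0, -3.1]
grip_width: 0.0332
time_s: 39.75
position: [0.615, -0.2428, 0.0244]
tool_rot: [[0.078, 0.997, 0.002], [0.997, -0.078, -0.001], [-0.001, 0.002, -1.0]]
ft_force: [0.4, -0.5, -2.9]
grip_width: 0.033
```

```bash
python3 -m crank '[0,0,0,0,0,-0.001,0, 0,0,0,0,0,-0.001,0, 0,0,0,0,0,0,0, 0,0,0,0,0,0,0]'
python3 -m crank '[0,0,0,0,0,0,50, 0,0,0,0,0,0,50, 0,0,0,0,0,0,60, 0,0,0,0,0,0,80, 0,0,0,0,0,0,80, 0,0,0,0,0,0.02,80, 0,0,0,0,0,0.04,80, 0,0,0,0,0,0.04,80, 0,0,0,0,0,0.04,80, 0,0,0,0,0,0.04,80, 0,0,0,-0.02,0.01,0.03,80, 0,0,0,-0.02,0.01,0,80, 0,0,0,0,0,0,80, 0,0,0,0,0,0,80]'
python3 - <<'E'
from h import *
w=cam('wrist');D=cam('side');S=cam('scene')
v=lambda f,s:cv2.resize(cv2.cvtColor(f,cv2.COLOR_RGB2BGR),s,interpolation=2)
cv2.imwrite('pics/c9.png',np.hstack([v(w['frame'],(440,330)),v(D['frame'][80:380,80:380],(330,330))]))
nutv()
print('mat',rect(w,(105,90,30),(125,255,255),.004,(150,40,400,340)),'yel',rect(w,(20,120,120),(35,255,255),.0385,(200,60,330,245)))
for d in(S,D):
    print(d['n'],[(b[1],w2s(onz(d,b[1],.081))[:2].round(3).tolist()) for b in blobs(d,(4,150,120),(17,255,255),30)])
    m=cv2.inRange(d['hsv'],np.array((0,130,70)),np.array((3,255,255)));roi={'scene':(330,130,400,220),'side':(140,250,250,360)}[d['n']]
    q=np.zeros_like(m);q[roi[1]:roi[3],roi[0]:roi[2]]=1;m*=q
    P=np.array([w2s(onz(d,p[::-1],.08))[:2]*1000 for p in np.argwhere(m)])
    vx,vy,x0,y0=cv2.fitLine(P.astype(np.float32),cv2.DIST_L2,0,.01,.01).ravel();print('lever angle',np.arctan2(abs(vx),vy*np.sign(vx)))
E
```

```text
time_s: 40.15
position: [0.615, -0.2427, 0.0232]
tool_rot: [[0.078, 0.997, 0.002], [0.997, -0.078, -0.001], [-0.001, 0.002, -1.0]]
ft_force: [-2.9, 1.6, 6.7]
grip_width: 0.0333
time_s: 41.55
position: [0.5746, -0.2225, 0.2313]
tool_rot: [[0.078, 0.997, 0.0], [0.997, -0.078, -0.0], [-0.0, 0.0, -1.0]]
ft_force: [-0.3, -0.4, 0.2]
grip_width: 0.0685
scene 35 [285.5, 182.7] x,z rel [-30.2   2.3] ang -1.49
side 94 [280.6, 246.5] x,z rel [-32.2   1.2] ang -1.53
mat [ 609.8 -241.9  172.9   78.5   -4.5] yel [ 579.2 -240.6   38.9   11.4   -5.1]
scene [([292.9, 268.2], [0.065, -0.148]), ([333.3, 247.9], [0.066, -0.037]), ([370.7, 233.2], [0.077, 0.066]), ([285.3, 182.6], [-0.177, -0.003])]
lever angle 1.6453122
side [([280.7, 246.4], [-0.183, 0.003]), ([186.4, 204.8], [0.066, -0.038]), ([206.6, 172.9], [0.065, -0.15]), ([163.7, 245.5], [0.06, 0.085])]
lever angle 1.6360362
```

View pics/c9.png

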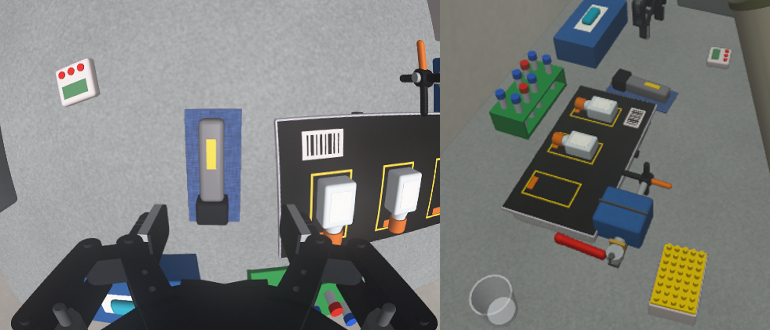

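Run:
```python
from h import *
w=np.load('w5.npy',allow_pickle=True).item()
for nm,r in(('bay0',(385,165,450,238)),('bay1',(475,160,530,228))):
    x=rect(w,(0,0,190),(180,50,255),.097,r,7);print(nm,x,'shaker',(w2s(np.array([x[0],x[1],0])/1000)*1000).round(1)[:2],'target body x 9')
```

```text
bay0 [644.4 -86.6  63.5  42.1   1.4] shaker [   9.  -149.9] target body x 9
bay1 [641.6  24.6  61.6  42.4   1.4] shaker [  8.9 -38.6] target body x 9
```

```bash
python3 -c 'from rig import *; print(close_job())'
```

```text
the job is handed in; nothing more can be done
None
```

The job is done and handed in at about 42 s of robot time. No verdict comes back, so what follows is from my own checks.

- **Flasks:** only two were there. They lie flat in the first and middle bays with caps over the orange marks. They measure about right along x and in yaw, and about 2–4 mm to the -y side of centre, still inside the outlines.
- **Nut:** I turned it with the lever still open, from about 0.78 to about 4.75 rad. That is past the 4.4 point where firm resistance begins and short of the hard stop.
- **Lever:** I pushed it closed after the nut. It needed up to about 18 N, then the force fell off past dead centre and it came up against its stop. The last views put it at 1.64 rad, staying shut with nothing touching it. The spring pack's compression could not be read directly.
- **Scanner:** held still for about 3 s with its window aimed at the label, at a computed 79 mm and 0.4° off the line of sight. It is back on its mat, centred to about 1 mm and aligned.
- **Bench things:** I did not touch the tip box, beaker or timer, and they looked unmoved in the last pictures.

No check failed. The only disagreement was that the cameras differed by 1–3 mm in y, about their calibration error.

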